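# Zero a coffee grinder's burrs and set it five clicks coarse

## Robot

A 7-joint arm with a two-finger parallel gripper is mounted at the origin on a cart in front of the work surface, level with it; the furniture and walls round the work are solid. World frame = base frame: x ahead of the robot, y to its left, z up, the work surface at z = 0. Lengths are in m, angles in rad, forces in N, time in s.
With the tool pointing down it reaches from about 0.4 to 0.875 m from the base axis. Payload 6.5 kg.
Tool frame: the origin (TCP) lies at the very end of the fingers, on their centre line; the grasp point (between the pads) lies arm.grip_depth behind it (arm.grip_depth is the distance from the TCP to the grasp point, in m); z points along the fingers, y is the line along which they close (so a half turn about z gives the same grasp; the last joint's range is limited). The gripper opens to 88 mm and grips with 3 to 60 N. Pads are 18 mm wide; open, the fingers measure 123 mm over their backs; the gripper's body (75 mm by 187 mm) begins 45 mm behind the grasp point.
Start: joints at [1.12, 0.536, -0.004, 1.538, 0.003, 1.067, -0.071], TCP at [0.244, -0.602, 0.213] pointing down, gripper open.
Joint ranges: [-2.7, 2.7], [-0.37, 2.16], [-1.27, 1.26], [0.24, 2.4], [-1.31, 4.45], [0.19, 1.91], [-2.76, 2.76]. Speed limits (rad/s): [2.39, 2.39, 3.14, 3.14, 3.14, 3.14, 3.14].

## Interface

Orientations are given as a rotation vector (axis times angle).
In Python, from plant import arm gives the robot as it stands. The module is installed in compiled form; this text tells all that it offers. Calls block until the motion is done:
- arm.move_ptp(position, orientation): joint-space move of the TCP to a pose.
- arm.line_to(position, frame=None, v=0.15, stop_force=None): straight line of the TCP; frame=None keeps the orientation; v is the mean speed in m/s. With stop_force (N) it stops when the force on the tool has changed by that much, and returns True; else False.
- arm.movej(angles): joint-space move.
- arm.command_gripper(opening, strength=None): finger opening in m; strength is the grip in N (None keeps the last); returns when the fingers have stopped.
- arm.dwell(seconds).
- arm.solve_ik(position, orientation): joint angles nearest the present ones, or None.
- arm.sense(): the state.
- arm.snapshot(name): name is "scene" or "top"; returns (picture, depth): 420x560x3 uint8, blue, green, red; 420x560 float32, m along the optical axis (not along the pixel's ray), 0 where there is no reading.
- arm.camera_info(name): a dict with "intrinsics" (3x3 intrinsics, pixels), "R" (3x3) and "t" (3): a world point X has camera coordinates R X + t. Camera axes: x right, y down, z forward; pixel columns grow to the right and rows downward; lengths in m; the calibration is good to about 2 mm. A picture is of the moment at which its call begins. camera_info takes no time and is no camera call.
A pose or a line that the arm cannot do raises arm.Unreachable and nothing moves.
- arm.close_job(): hands the job in; it is judged then, once.
The state is a dict: "time_s": time; "q": joint angles; "dq": joint speeds; "joint_torque": joint torques, N m; "position": TCP position; "tcp_rot": TCP orientation; "contact_force": force on the tool from outside, world axes, zero at the start; "moment": the same for the moment, N m; "gripper_width": finger opening in m; "gripper_force": force on a finger pad.
Only numpy, scipy, OpenCV 4.12 (cv2) and the standard library are available. Lean on these libraries where they do the work, as an engineer would, in place of code of your own. Each camera call takes 0.05 s, during which the arm holds its last target. There are 200 camera calls.

## Task

The coffee grinder has just been cleaned and its grind setting is lost. Gently turn its adjusting collar clockwise (seen from above) until you feel the burrs just touch, without jamming them, then back it off five clicks and let go of it. Then gently put the bean hopper back, upright and with its spigot fully down in the collar, keeping that setting and not pushing the other things on the worktop about.

Things in the scene. Friction and masses are not known exactly. Their poses are not given: they have to be found in the camera images.
- grinder: Electric burr grinder standing fast on the worktop: black foot 164 x 116 mm, aluminium motor column behind, round head 104 mm across whose flat top (the shoulder) is 140 mm up; a steel cup under the head. Origin: centre of the underside; x points from the robot's side to the back, z up. The collar's axis is upright at x = -18 mm.
- collar: Black ring on the head that turns about its upright axis (0.72 mm thread, clockwise from above closes), 24 clicks a turn (0.262 rad). Origin: on the axis in its top face, 177 mm up. Ribbed grip band 60 mm across from 141 to 158 mm up, 58 mm above that; bore 44 mm wide takes the spigot. White line at its -x side. Clicking round takes up to 0.13 N m; burr contact adds about 2.5 N m per rad.
- outer_burr_edge (a point): Cutting edge of the outer burr, hidden in the head on the collar's axis; the collar's thread moves it 0.03 mm a click. Its height above inner_burr_edge is the burr gap. Readings of it are far too coarse to find the touch point by.
- inner_burr: Steel cone burr in the middle of the collar's bore, on the motor shaft. Its exact height is different on each grinder, so the touch point must be felt; more than about 0.5 N m beyond what the clicks need jams the burrs. At the start the collar stands 3 to 10 clicks open. Origin: on the collar's axis at the cutting edge.
- inner_burr_edge (a point): Cutting edge of the inner burr, hidden in the head on the collar's axis; the burrs touch when outer_burr_edge comes level with it.
- hopper: Bean hopper, loose, standing upright on its spigot: black spigot 41 mm across and 18 long (foot chamfered 2 mm), a 58 mm flange that seats on the collar's top face, clear cone 82 mm across, black lid 85 mm across (top 82 mm up), knob to 109 mm. About 0.16 kg. Origin: centre of the spigot's foot. Any yaw fits.
- hopper_knob (a point): Middle of the lid knob, a cylinder 25 mm across that stands 27 mm above the lid; 98 mm above the hopper's underside. The lid's top is 16 mm below this point.
- hopper_flange (a point): Underside of the flange, centre; 18 mm above the spigot's foot. With the hopper home it coincides with the collar's origin.
- mug: Green and white mug, 78 mm wide, 101 high. Origin: centre of its underside. Leave it alone.
- teaspoon: Steel teaspoon, 123 mm long, lying on the worktop. Leave it alone.
- honey: Jar with a pale lid, 71 mm wide, 110 high. Leave it alone.
- timer: Wind-up kitchen timer, 62 mm wide, 43 high. Leave it alone.
- lighter: Gas lighter, 223 mm long, 19 high, lying beside the hob. Leave it alone.

How it is judged:
On the way, in this order (a step that is already met when the one before it is completed fails the run):
1. the burrs are brought to touch by turning the collar (contact force between collar and inner_burr above 2 N), for 0.05 s.
2. the collar is backed off five clicks from the touch (within one click) and let go (z of outer_burr_edge in the frame of inner_burr_edge between 0.000117 and 0.000183 m and contact force between the fingers and collar below 0.5 N), for 0.3 s.
At the end, for the whole second after the job is handed in: The burr gap is five clicks (0.15 mm) within 1.1 clicks, and the hopper stands at rest and upright (within 0.06 rad) in the collar: its flange within 2 mm of the collar's top face and within 3 mm of its axis (z of outer_burr_edge in the frame of inner_burr_edge between 0.000117 and 0.000183 m and horizontal distance between hopper_flange and collar below 0.003 m and z of hopper_flange in the frame of collar between -0.002 and 0.002 m and angle between hopper's own z axis and vertical below 0.06 rad and linear speed of hopper below 0.01 m/s); the robot touches nothing.
It fails at once if the burrs are jammed: pressed together with more than 45 N (about 0.5 N m at the collar beyond what the clicks need) (contact force between collar and inner_burr above 45 N).
It fails at once if the hopper is dropped or rammed onto the grinder (over 50 N), or knocked over (contact force between hopper and grinder above 50 N or angle between hopper's own z axis and vertical above 0.6 rad).
It fails at once if one of the other things is pushed more than 20 mm or knocked over (distance of any of mug, teaspoon, honey, timer, lighter from where it was at the start of the episode above 0.02 m).
It also fails if it takes over 72 s, if anything falls off the work surface, if the arm or the gripper's body presses on something with over 40 N, if the wrist force passes 120 N, or if a joint passes its speed limit or range.

## Working session

There is one attempt and no reset: what is moved stays moved. The work goes in short steps, each a Python script; the robot and the scene stay as the last script left them, time stands still between calls to the robot, and variables do not carry over. Pictures are saved under pics/ and viewed, at most 10 in all, crops included, and the job is handed in when it is done.

```bash
mkdir -p pics
cat > h.py <<'E'
import numpy as np, cv2
from plant import arm
def ray(cam,u,v):
    c=arm.camera_info(cam);R,t,K=map(np.array,(c["R"],c["t"],c["intrinsics"]))
    return -R.T@t, R.T@np.linalg.inv(K)@np.array([u,v,1.])
def onplane(cam,u,v,z):
    o,d=ray(cam,u,v); return o+d*(z-o[2])/d[2]
def cloud(cam,depth):
    c=arm.camera_info(cam);R,t,K=map(np.array,(c["R"],c["t"],c["intrinsics"]))
    v,u=np.mgrid[:420,:560]; p=np.stack([u,v,np.ones_like(u)],-1).reshape(-1,3)@np.linalg.inv(K).T*depth.reshape(-1,1)
    return ((p-t)@R).reshape(420,560,3)
E
python3 - <<'E'
from h import *
for n in("scene","top"):
    p,d=arm.snapshot(n);cv2.imwrite(f"pics/{n}0.png",p);np.save(f"{n}0.npy",d)
    o,_=ray(n,280,210);print(n,o,onplane(n,280,210,0))
s=arm.sense();print(s, arm.grip_depth)
E
```

```text
scene [ 0.46083188 -0.51082666  0.81896893] [0.62233483 0.2135209  0.        ]
top [0.400319   0.06978562 1.29991203] [0.64590361 0.09796978 0.        ]
{'time_s': 0.1, 'q': array([ 1.11980257,  0.53708876, -0.00442963,  1.53872867,  0.00258674,
        1.06731251, -0.07120695]), 'dq': array([ 0.00051764, -0.00126033,  0.00123874,  0.00027672,  0.00048316,
        0.00019485,  0.00259231]), 'joint_torque': array([ 2.11162209e-03, -5.72077918e+01,  9.93350632e-01, -2.52232540e+01,
       -5.62742818e-02,  1.34643749e-02,  4.43772115e-05]), 'position': array([ 0.24375757, -0.60194102,  0.21254567]), 'tcp_rot': array([-3.08215908e+00, -6.00505501e-01,  6.22780291e-04]), 'contact_force': array([ 0.65480313, -0.73917937,  0.28472454]), 'moment': array([ 0.01094749, -0.04360651, -0.02981357]), 'gripper_force': 0.0, 'gripper_width': 0.08803009772361536} 0.0187
```

View pics/scene0.png

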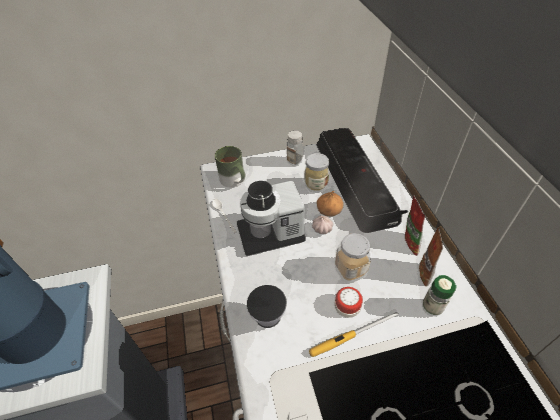

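View pics/top0.png

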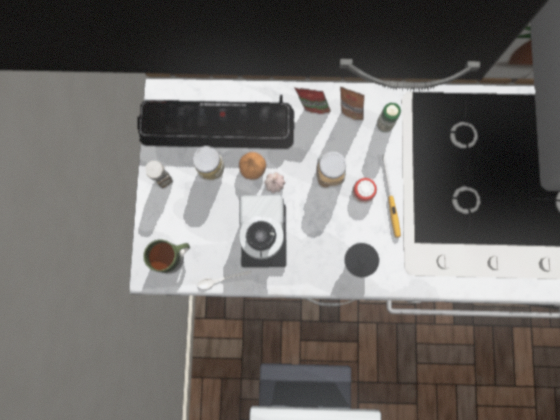

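The scene view shows the grinder collar near (261,192) and the hopper lid near (267,302). The top view shows the collar near (261,236) and the hopper near (362,260); the mug is at (162,255) and the spoon at (205,284). Next I measure them.

Run:
```python
from h import *
def circ(P):
    (c,r)=cv2.minEnclosingCircle(P[:,:2].astype(np.float32)); return np.round(c,4),round(r,4)
for n in("scene","top"):
    C=cloud(n,np.load(f"{n}0.npy"));X,Y,Z=C[...,0],C[...,1],C[...,2]
    u,v=(261,236) if n=="top" else (261,192)
    c=onplane(n,u,v,.177);hu=(362,260) if n=="top" else (267,302)
    h=onplane(n,*hu,.09);print(n,"guess",c,h)
    for nm,g,lo,hi,R in(("collartop",c,.168,.186,.045),("shoulder",c,.132,.145,.075),("lid",h,.074,.088,.06),("knob",h,.1,.116,.03)):
        m=(abs(Z-lo-(hi-lo)/2)<(hi-lo)/2)&(np.hypot(X-g[0],Y-g[1])<R); P=C[m]
        if len(P)>5: print(nm,len(P),circ(P),np.median(P,0).round(4),P.min(0).round(4),P.max(0).round(4))
    # foot: black base, dark pixels at low z
    p=cv2.imread(f"pics/{n}0.png");g=p.max(2)
    m=((g<60)&(Z>.005)&(Z<.04)&(np.hypot(X-c[0],Y-c[1])<.13)&(abs(Y-c[1])<.1))
    q=C[m];print("foot",len(q),np.median(q[:,2]),cv2.minAreaRect(q[:,:2].astype(np.float32)))
    print("tallest zone z>0.3:",[ (C[(Z>.3)][:,i].min().round(3),C[(Z>.3)][:,i].max().round(3)) for i in range(3)])
    cl=p[max(0,v-70):v+70,u-70:u+70];hl=p[hu[1]-70:hu[1]+70,hu[0]-70:hu[0]+70]
    cv2.imwrite(f"pics/c_{n}.png",cv2.resize(np.hstack([cl,hl]),(800,400),interpolation=2))
cv2.imwrite("pics/crops.png",cv2.resize(np.vstack([cv2.imread("pics/c_scene.png"),cv2.imread("pics/c_top.png")]),(600,600)))
```

```text
scene guess [0.55865716 0.1241617  0.177     ] [ 0.51389356 -0.11089509  0.09      ]
collartop 232 (array([0.5571, 0.1352]), 0.0306) [0.5577 0.1303 0.1748] [0.529  0.1047 0.168 ] [0.5875 0.1652 0.1797]
shoulder 931 (array([0.5711, 0.1284]), 0.0662) [0.5827 0.1165 0.1371] [0.5071 0.0843 0.132 ] [0.6331 0.1874 0.145 ]
lid 998 (array([ 0.513 , -0.1046]), 0.043) [ 0.5119 -0.1115  0.081 ] [ 0.4713 -0.1469  0.0741] [ 0.555  -0.0625  0.0877]
knob 113 (array([ 0.5132, -0.1049]), 0.0125) [ 0.5131 -0.1074  0.1074] [ 0.5014 -0.117   0.1007] [ 0.5248 -0.0937  0.1106]
foot 910 0.020318347563894012 ((0.5742363929748535, 0.13525697588920593), (0.15889482200145721, 0.11553863435983658), 1.7481409311294556)
tallest zone z>0.3: [(np.float64(-0.012), np.float64(1.023)), (np.float64(-0.511), np.float64(0.486)), (np.float64(0.3), np.float64(0.819))]
top guess [0.55221214 0.13511013 0.177     ] [ 0.51194067 -0.10316739  0.09      ]
collartop 253 (array([0.5605, 0.1383]), 0.0299) [0.5597 0.1388 0.1751] [0.5317 0.1085 0.1681] [0.5892 0.1676 0.1832]
shoulder 1453 (array([0.5698, 0.1364]), 0.062) [0.5717 0.1366 0.1372] [0.5086 0.0865 0.1321] [0.6268 0.1894 0.145 ]
lid 862 (array([ 0.5149, -0.1037]), 0.0425) [ 0.5135 -0.1017  0.0809] [ 0.4743 -0.1438  0.0742] [ 0.5567 -0.0612  0.088 ]
knob 91 (array([ 0.5152, -0.1027]), 0.0125) [ 0.5149 -0.103   0.1077] [ 0.5033 -0.1149  0.1014] [ 0.5275 -0.0911  0.1134]
foot 0 nan ((0.0, 0.0), (0.0, 0.0), 0.0)
tallest zone z>0.3: [(np.float64(0.18), np.float64(0.874)), (np.float64(-0.22), np.float64(0.482)), (np.float64(0.3), np.float64(1.3))]
  return _methods._mean(a, axis=axis, dtype=dtype,
  ret = ret.dtype.type(ret / rcount)
```

View pics/crops.png

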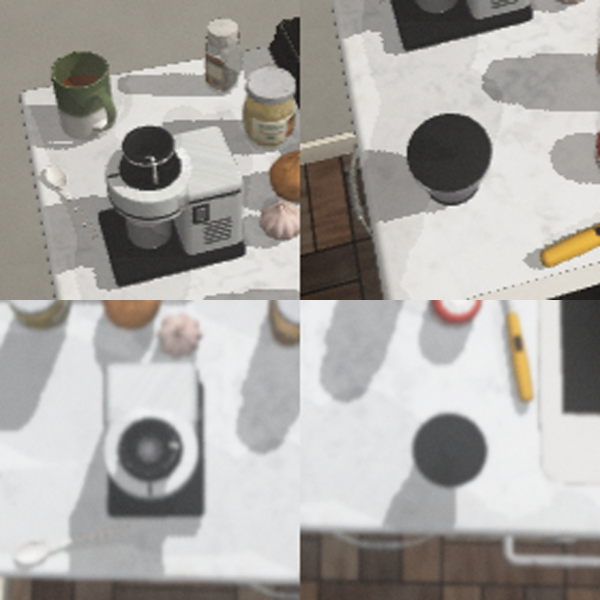

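The crops show an empty collar bore with its line toward -x. The flat motor column is level with the shoulder, and the hopper stands free. Fused positions: collar axis about (0.559, 0.137), hopper about (0.514, -0.104). I'm moving above the collar with the wrist wound back so it can turn clockwise in one go.

```bash
cat >> h.py <<'E'
from scipy.spatial.transform import Rotation as Ro
def down(psi): return (Ro.from_euler('z',psi)*Ro.from_euler('x',np.pi)).as_rotvec()
def yaw():
    return (Ro.from_rotvec(arm.sense()["tcp_rot"])*Ro.from_euler('x',-np.pi)).as_euler('zyx')[0]
COL=np.array([.559,.1367]); HOP=np.array([.514,-.104])
E
python3 - <<'E'
from h import *
print("yaw",yaw())
for psi in np.arange(-3,3.2,.5):
    q=arm.solve_ik([*COL,.24],down(psi)); print(round(psi,2),None if q is None else np.round(q,2))
E
```

```text
yaw 0.3848438173406148
-3.0 [ 0.39  0.58 -1.    1.67  0.52  1.18  0.97]
-2.5 [ 0.43  0.61 -1.07  1.67  0.57  1.21  1.43]
-2.0 [ 0.43  0.61 -1.07  1.67  0.57  1.21  1.93]
-1.5 [ 0.43  0.61 -1.07  1.67  0.57  1.21  2.43]
-1.0 [-1.07  0.6   1.1   1.76 -0.58  1.15 -2.36]
-0.5 [ 0.01  0.42 -0.44  1.69  0.2   1.07 -2.55]
0.0 [ 0.12  0.45 -0.59  1.69  0.27  1.09 -2.12]
0.5 [ 0.17  0.46 -0.65  1.68  0.3   1.1  -1.64]
1.0 [ 0.21  0.47 -0.71  1.68  0.34  1.11 -1.17]
1.5 [ 0.21  0.48 -0.71  1.68  0.34  1.11 -0.67]
2.0 [ 0.25  0.49 -0.77  1.68  0.37  1.12 -0.2 ]
2.5 [ 0.3   0.52 -0.85  1.68  0.42  1.14  0.26]
3.0 [ 0.35  0.55 -0.94  1.67  0.48  1.16  0.72]
```

Run:
```python
from h import *
arm.movej([-.24,.45,0,1.6,0,1.07,2.0]); s=arm.sense();print(s["position"],s["time_s"],yaw())
for psi in (yaw(),yaw()-.3):
    print(np.round(arm.solve_ik([*COL,.24],down(psi)),2))
arm.move_ptp([*COL,.22],down(yaw())); s=arm.sense();print(s["position"],s["time_s"],s["q"].round(2),yaw())
f=[arm.sense() for _ in range(3)];print([ (x["contact_force"].round(2),x["moment"].round(3),x["joint_torque"][6].round(4)) for x in f])
```

```text
[0.61588897 0.10327255 0.24357908] 2.9083 -2.4741780744321558
[-0.31  0.38 -0.02  1.71  0.01  1.05  1.91]
[-0.35  0.38  0.05  1.72 -0.02  1.05  1.64]
[0.55836261 0.13678988 0.21981903] 3.2917 [-0.31  0.4  -0.02  1.74  0.01  1.01  1.91] -2.473486027197554
[(array([ 0.5 , -0.73, -0.13]), array([ 0.062, -0.212,  0.03 ]), np.float64(-0.0788)), (array([ 0.5 , -0.73, -0.13]), array([ 0.062, -0.212,  0.03 ]), np.float64(-0.0788)), (array([ 0.5 , -0.73, -0.13]), array([ 0.062, -0.212,  0.03 ]), np.float64(-0.0788))]
```

Run:
```python
from h import *
def show(t):
    s=arm.sense();print(t,round(s["time_s"],2),s["position"].round(4),s["contact_force"].round(2),s["moment"].round(3),"q7",s["q"][6].round(4),"w",round(s["gripper_width"],4),round(s["gripper_force"],2))
arm.dwell(.3);show("pre")
print(arm.line_to([*COL,.146],v=.06,stop_force=6));arm.dwell(.2);show("down")
arm.command_gripper(.056,4);arm.dwell(.3);show("closed")
```

```text
pre 3.59 [0.5599 0.1359 0.2203] [ 0.11 -0.16 -0.52] [ 0.111 -0.147  0.019] q7 1.9134 w 0.088 0.0
False
down 5.17 [0.5592 0.1367 0.1463] [ 0.19 -0.56  0.23] [ 0.11  -0.149  0.014] q7 1.9099 w 0.0885 0.0
closed 6.07 [0.5577 0.1385 0.1459] [-3.81  4.3   1.87] [ 0.949  0.732 -0.028] q7 1.9099 w 0.0573 4.0
```

```bash
cat >> h.py <<'E'
def show(t=""):
    s=arm.sense();print(t,round(s["time_s"],2),s["position"].round(4),s["contact_force"].round(2),s["moment"].round(3),"q7",s["q"][6].round(4),"w",round(s["gripper_width"],4),round(s["gripper_force"],2));return s
def ty():
    return Ro.from_rotvec(arm.sense()["tcp_rot"]).as_matrix()[:2,1]
def centre(tgt,n=3):
    """shift target along closing axis until lateral force fades; returns new target"""
    for i in range(n):
        s=arm.sense();y=ty();d=np.dot(s["position"][:2]-tgt,y);f=np.dot(s["contact_force"][:2],y)
        if abs(f)<1.: break
        tgt=tgt+y*d; arm.line_to([*tgt,.146],v=.03);arm.dwell(.15);show("c%d"%i)
    return tgt
E
python3 - <<'E'
from h import *
t=centre(COL.copy())
print(t)
arm.command_gripper(.08);show("open")
q=arm.sense()["q"].copy();q[6]-=np.pi/2;arm.movej(q);s=show("turned")
t2=s["position"][:2].copy(); arm.line_to([*t,.146],v=.03);arm.dwell(.15)
arm.command_gripper(.056,4);arm.dwell(.2);show("closed")
t=centre(t);print(t)
arm.command_gripper(.08);show("open")
np.save("col.npy",t)
E
```

```text
c0 6.47 [0.5576 0.1385 0.1459] [ 0.43  1.47 -0.98] [ 0.434 -0.07   0.005] q7 1.9061 w 0.057 4.0
[0.55761643 0.13845064]
open 6.98 [0.5576 0.1384 0.146 ] [-0.11 -0.23  0.08] [ 0.088 -0.087  0.04 ] q7 1.906 w 0.0801 0.0
turned 8.38 [0.5576 0.1384 0.146 ] [-0.05  0.1   0.54] [ 0.021 -0.173  0.026] q7 0.3362 w 0.0796 0.0
closed 9.46 [0.5584 0.1391 0.1462] [ 4.79  2.96 -3.65] [ 0.507 -1.03  -0.024] q7 0.3351 w 0.0571 4.0
c0 9.86 [0.5584 0.1391 0.1461] [2.18 1.4  0.04] [ 0.305 -0.506 -0.001] q7 0.3345 w 0.0572 4.0
c1 10.26 [0.5584 0.1391 0.1461] [1.43 1.58 1.58] [ 0.253 -0.417 -0.046] q7 0.3345 w 0.0568 4.0
c2 10.66 [0.5584 0.1391 0.146 ] [1.44 1.35 2.33] [ 0.318 -0.365 -0.042] q7 0.3345 w 0.0569 4.0
[0.55843198 0.13909363]
open 11.18 [0.5583 0.139  0.1459] [ 0.24 -0.45  0.47] [ 0.019 -0.105 -0.003] q7 0.3345 w 0.0799 0.0
```

```bash
cat >> h.py <<'E'
import json,os
def turn(total,step,stop,base,dw=.05):
    q0=json.load(open("qt.json")) if os.path.exists("qt.json") else list(map(float,arm.sense()["q"]))
    log=[];n=int(round(abs(total)/step))
    for i in range(n):
        q0[6]+=np.sign(total)*step; arm.movej(q0); arm.dwell(dw); s=arm.sense()
        log.append((q0[6],s["q"][6],s["moment"][2]-base[0],s["joint_torque"][6]-base[1],s["time_s"]))
        if stop and abs(log[-1][2])>stop: break
    json.dump(q0,open("qt.json","w")); return np.array(log)
E
python3 - <<'E'
from h import *
t=np.load("col.npy")
q=arm.sense()["q"].copy();q[6]=2.2;arm.movej(q)
arm.line_to([*t,.146],v=.03);arm.dwell(.15);b=show("free")
arm.command_gripper(.05,20);arm.dwell(.3);s=show("grip");y=ty()
arm.line_to([*(t+y*np.dot(s["position"][:2]-t,y)),.146],v=.03);arm.dwell(.2);s=show("centred")
base=[b["moment"][2],b["joint_torque"][6]];json.dump(base,open("base.json","w"));print(base, s["joint_torque"][6])
L=turn(-.6,.04,.25,base);np.set_printoptions(suppress=True,precision=3);print(L)
show()
E
```

```text
free 13.21 [0.5584 0.1391 0.146 ] [ 0.22 -0.61  0.85] [ 0.092 -0.093 -0.008] q7 2.1997 w 0.08 0.0
grip 13.99 [0.5584 0.1391 0.146 ] [-0.55 -0.24  0.41] [0.132 0.023 0.005] q7 2.1999 w 0.0561 20.0
centred 14.44 [0.5584 0.1391 0.146 ] [-0.57  1.09  0.43] [ 0.143  0.001 -0.006] q7 2.1998 w 0.0562 20.0
[np.float64(-0.007533615260475794), np.float64(-0.002072838324238546)] -0.004949440044583753
[[ 2.16   2.161 -0.055  0.024 14.742]
 [ 2.12   2.121 -0.076  0.055 15.042]
 [ 2.08   2.081 -0.016 -0.005 15.342]
 [ 2.04   2.041  0.031 -0.052 15.642]
 [ 2.     2.001  0.011 -0.03  15.942]
 [ 1.96   1.961  0.055 -0.009 16.242]
 [ 1.92   1.921 -0.018  0.014 16.542]
 [ 1.88   1.881 -0.099  0.04  16.842]
 [ 1.84   1.841 -0.11   0.06  17.142]
 [ 1.8    1.802  0.036 -0.065 17.442]
 [ 1.76   1.761  0.023 -0.042 17.742]
 [ 1.72   1.721  0.022 -0.021 18.042]
 [ 1.68   1.681 -0.005  0.002 18.342]
 [ 1.64   1.641 -0.051  0.029 18.642]
 [ 1.6    1.601 -0.042  0.055 18.942]]
 18.94 [0.558 0.139 0.146] [-0.03 -0.4  -1.59] [ 0.226 -0.088 -0.049] q7 1.6014 w 0.0562 20.0
```

The detent torque shows cleanly in joint 7, about ±0.065 N m with a period of 0.262 rad, so I'll use that for the touch stop.

```bash
sed -i 's/abs(log\[-1\]\[2\])>stop/abs(log[-1][3])>stop/' h.py
python3 - <<'E'
from h import *
np.set_printoptions(suppress=True,precision=3)
L=turn(-2.25,.045,.15,json.load(open("base.json")),.03);print(L[:,[0,1,3,4]]);show()
E
```

```text
[[ 1.555  1.557 -0.066 19.225]
 [ 1.51   1.512 -0.072 19.508]
 [ 1.465  1.467 -0.045 19.792]
 [ 1.42   1.422 -0.019 20.075]
 [ 1.375  1.377  0.008 20.358]
 [ 1.33   1.332  0.037 20.642]
 [ 1.285  1.287 -0.087 20.925]
 [ 1.24   1.242 -0.063 21.208]
 [ 1.195  1.197 -0.038 21.492]
 [ 1.15   1.152 -0.015 21.775]
 [ 1.105  1.107  0.011 22.058]
 [ 1.06   1.062  0.04  22.342]
 [ 1.015  1.017 -0.089 22.625]
 [ 0.97   0.972 -0.065 22.908]
 [ 0.925  0.927 -0.043 23.192]
 [ 0.88   0.882 -0.017 23.475]
 [ 0.835  0.837  0.012 23.758]
 [ 0.79   0.792  0.025 24.042]
 [ 0.745  0.747 -0.087 24.325]
 [ 0.7    0.702 -0.064 24.608]
 [ 0.655  0.657 -0.041 24.892]
 [ 0.61   0.612 -0.013 25.175]
 [ 0.565  0.567 -0.001 25.458]
 [ 0.52   0.522 -0.052 25.742]
 [ 0.475  0.477 -0.198 26.025]]
 26.02 [0.558 0.139 0.146] [ 0.33  3.13 -0.98] [ 0.754 -0.212  0.139] q7 0.4769 w 0.0566 20.0
```

Resistance rose on top of the detents at q7 ≈ 0.535 (touch), consistent with the wells near 0.527 + n·0.262. Backing off 1.309 rad gives q7 ≈ 1.84.

Run:
```python
from h import *
np.set_printoptions(suppress=True,precision=3)
L=turn(1.84-json.load(open("qt.json"))[6],.195,None,json.load(open("base.json")),.05);print(L[:,[0,1,3,4]])
show("backed");arm.command_gripper(.082);arm.dwell(.45);s=show("open")
p=s["position"];arm.line_to([p[0],p[1],.25],v=.15);show("up")
pic,d=arm.snapshot("top");cv2.imwrite("pics/t1.png",pic)
# hopper grasp: knob at HOP; feasible yaws
for psi in np.arange(-3,3.2,.5):
    q=arm.solve_ik([*HOP,.2],down(psi))
    if q is not None: print(round(psi,2),np.round(q,2))
```

```text
[[ 0.67   0.666  0.076 26.383]
 [ 0.865  0.86   0.096 26.742]
 [ 1.06   1.054  0.111 27.1  ]
 [ 1.255  1.249  0.011 27.458]
 [ 1.45   1.444  0.077 27.817]
 [ 1.645  1.639  0.092 28.175]
 [ 1.84   1.834  0.088 28.533]]
backed 28.53 [0.558 0.139 0.146] [ 0.11  2.35 -2.88] [ 0.618 -0.092 -0.069] q7 1.8338 w 0.0565 20.0
open 29.53 [0.558 0.139 0.146] [0.56 0.95 0.39] [ 0.159 -0.147 -0.036] q7 1.8398 w 0.082 0.0
up 30.38 [0.558 0.139 0.249] [-0.53 -0.68  0.53] [ 0.094 -0.123 -0.034] q7 1.8444 w 0.0822 0.0
-3.0 [-0.01  0.34  0.16  1.89 -0.07  0.92  1.89]
-2.5 [ 0.06  0.34  0.07  1.89 -0.03  0.92  2.35]
-2.0 [ 0.41  0.36 -0.36  1.87  0.16  0.94  2.68]
-1.5 [-0.69  0.56  1.1   1.92 -0.59  1.02 -2.4 ]
-1.0 [-0.69  0.56  1.1   1.92 -0.59  1.02 -1.9 ]
-0.5 [-0.69  0.56  1.1   1.92 -0.59  1.02 -1.4 ]
0.0 [-0.69  0.56  1.1   1.92 -0.59  1.02 -0.9 ]
0.5 [-0.69  0.56  1.1   1.92 -0.59  1.02 -0.4 ]
1.0 [-0.34  0.38  0.58  1.91 -0.26  0.93 -0.21]
1.5 [-0.27  0.36  0.48  1.91 -0.21  0.92  0.24]
2.0 [-0.2   0.35  0.39  1.9  -0.17  0.92  0.7 ]
2.5 [-0.13  0.35  0.3   1.9  -0.13  0.92  1.16]
3.0 [-0.06  0.34  0.21  1.89 -0.09  0.92  1.62]
```

Run:
```python
from h import *
h=HOP+[0,.001]
arm.move_ptp([*h,.17],down(3.0)); arm.command_gripper(.055)
show("above")
print(arm.line_to([*h,.086],v=.08,stop_force=5));arm.dwell(.1);show("down")
arm.command_gripper(.015,5);arm.dwell(.1);show("g1");arm.command_gripper(.05)
q=arm.sense()["q"].copy();q[6]-=np.pi/2;arm.movej(q)
arm.line_to([*h,.086],v=.05)
arm.command_gripper(.015,12);arm.dwell(.15);s=show("g2")
p=s["position"];arm.line_to([p[0],p[1],.32],v=.15);arm.dwell(.1);show("lift")
pic,d=arm.snapshot("scene");cv2.imwrite("pics/s2.png",pic)
```

```text
above 32.01 [ 0.514  -0.1029  0.17  ] [-1.15  0.39  0.57] [ 0.043 -0.145 -0.04 ] q7 1.6321 w 0.0551 0.0
False
down 33.31 [ 0.5144 -0.1031  0.0865] [-0.04 -0.7   0.13] [ 0.075 -0.125 -0.044] q7 1.6632 w 0.0549 0.0
g1 34.14 [ 0.514 -0.103  0.086] [0.04 0.84 0.09] [-0.029 -0.145  0.031] q7 1.6632 w 0.0151 0.0
g2 37.27 [ 0.514 -0.103  0.086] [-0.14  0.06  0.07] [-0.067 -0.017 -0.004] q7 0.0924 w 0.0149 0.0
lift 39.08 [ 0.5136 -0.103   0.3193] [ 1.19  0.17 -0.37] [-0.056 -0.097 -0.024] q7 0.0207 w 0.0147 0.0
```

View pics/s2.png

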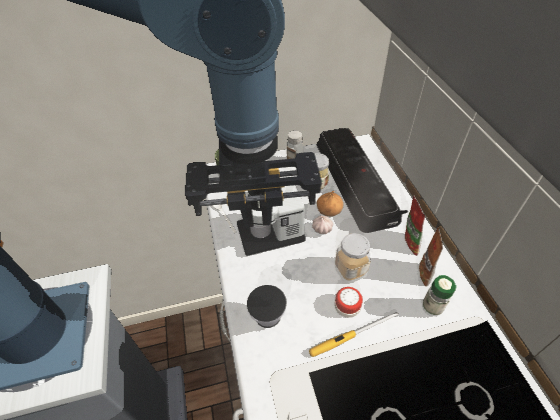

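The hopper still stands at (267,302) and the gripper is above it, empty: the fingers closed without meeting the knob. I'm locating the knob again.

Run:
```python
from h import *
np.set_printoptions(suppress=True,precision=4)
def proj(n,X):
    c=arm.camera_info(n);R,t,K=map(np.array,(c["R"],c["t"],c["intrinsics"]));p=K@(R@X+t);return p[:2]/p[2]
for n in ("scene","top"): print(n,proj(n,arm.sense()["position"]),proj(n,np.array([.514,-.104,.109])))
for n in("scene","top"):
    pic,d=arm.snapshot(n);C=cloud(n,d);X,Y,Z=C[...,0],C[...,1],C[...,2]
    for lo,hi in((.07,.09),(.094,.12)):
        m=(Z>lo)&(Z<hi)&(np.hypot(X-.514,Y+.104)<.07);P=C[m]
        if len(P): print(n,lo,len(P),np.median(P,0),cv2.minEnclosingCircle(P[:,:2].astype(np.float32)))
    cv2.imwrite(f"pics/{n}3.png",pic)
a=cv2.imread("pics/scene3.png")[250:350,210:330];b=cv2.imread("pics/top3.png")[210:310,300:420]
cv2.imwrite("pics/cr3.png",cv2.convertScaleAbs(cv2.resize(np.hstack([a,b]),None,fx=3.3,fy=5,interpolation=2),alpha=3,beta=0))
```

```text
scene [258.5296 230.0399] [265.8142 294.5773]
top [378.765  248.6278] [363.5076 258.4181]
scene 0.07 1019 [ 0.5119 -0.1125  0.081 ] ((0.5132366418838501, -0.10523232817649841), 0.042989932000637054)
scene 0.094 128 [ 0.5131 -0.1086  0.1073] ((0.5132507681846619, -0.10529220849275589), 0.01252518966794014)
top 0.07 650 [ 0.5101 -0.0922  0.081 ] ((0.5153147578239441, -0.10267608612775803), 0.0422886498272419)
top 0.094 86 [ 0.5149 -0.1008  0.1075] ((0.5149616599082947, -0.10343815386295319), 0.012583344243466854)
```

View pics/cr3.png

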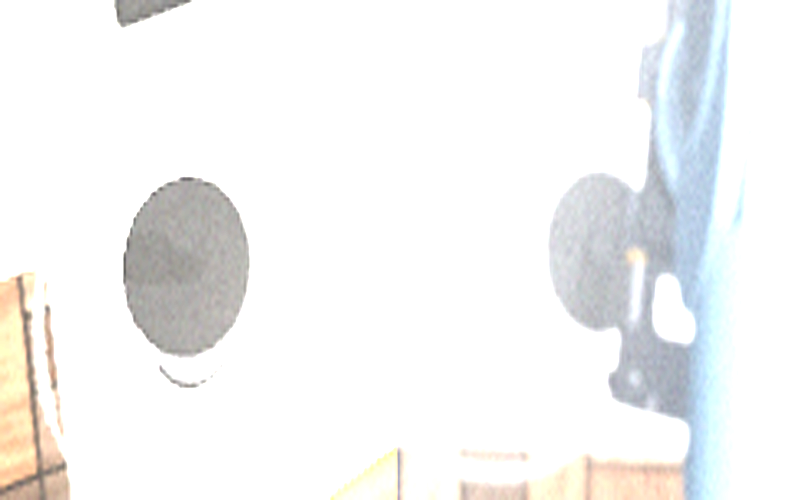

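Run:
```python
from h import *
np.set_printoptions(suppress=True,precision=4)
h=np.array([.5142,-.1043])
arm.command_gripper(.055)
print(arm.line_to([*h,.087],v=.2,stop_force=8));show("down")
a=arm.snapshot("scene")[0]; arm.command_gripper(.005,12);show("closed")
b=arm.snapshot("scene")[0]
c=np.hstack([x[180:340,180:340] for x in(a,b)]);cv2.imwrite("pics/cr4.png",cv2.convertScaleAbs(cv2.resize(c,None,fx=2.5,fy=2.5,interpolation=2),alpha=1.6,beta=10))
```

```text
False
down 41.28 [ 0.515  -0.1044  0.0879] [ 0.02 -0.58  0.15] [-0.048 -0.043  0.028] q7 0.0964 w 0.055 0.0
closed 42.19 [ 0.5142 -0.1043  0.087 ] [ 0.33  1.11 -0.27] [-0.056 -0.144  0.006] q7 0.0965 w 0.0051 0.0
```

View pics/cr4.png

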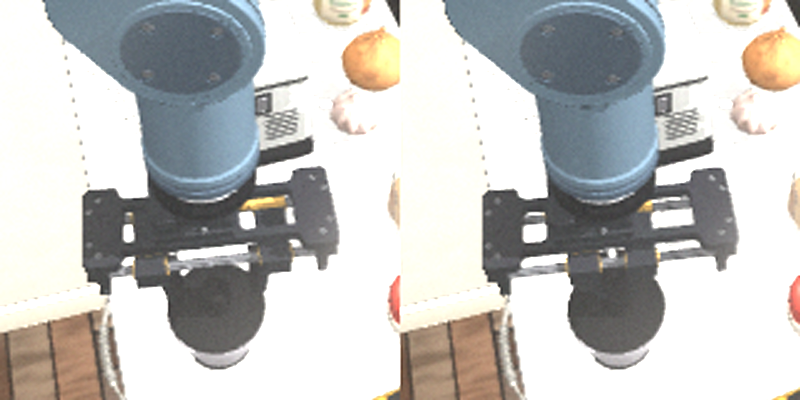

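Run:
```python
from h import *
np.set_printoptions(suppress=True,precision=4)
print(arm.sense()["tcp_rot"],Ro.from_rotvec(arm.sense()["tcp_rot"]).as_matrix())
pic,d=arm.snapshot("scene");C=cloud("scene",d);Z=C[...,2]
for lo,hi in((.07,.09),(.094,.114),(.114,.13),(.13,.15),(.15,.17)):
    m=(Z>lo)&(Z<hi)&(np.hypot(C[...,0]-.514,C[...,1]+.104)<.06);P=C[m]
    if len(P): print(lo,len(P),np.median(P,0),P.min(0),P.max(0))
t0=np.load("scene0.npy");print(np.abs(d-t0)[280:330,240:295].max())
c=pic[270:330,230:305];zz=np.clip((Z[270:330,230:305]-.05)/.15*255,0,255).astype(np.uint8)
c=np.hstack([cv2.convertScaleAbs(c,alpha=4),cv2.applyColorMap(zz,cv2.COLORMAP_JET)])
cv2.imwrite("pics/cr5.png",cv2.resize(c,None,fx=5,fy=5,interpolation=0))
```

```text
[ 2.373   2.0587 -0.    ] [[ 0.1411  0.99    0.    ]
 [ 0.99   -0.1411 -0.    ]
 [-0.      0.     -1.    ]]
0.07 836 [ 0.5097 -0.1176  0.0809] [ 0.4713 -0.1472  0.07  ] [ 0.5551 -0.0691  0.0899]
0.094 72 [ 0.5131 -0.1143  0.106 ] [ 0.5019 -0.1174  0.094 ] [ 0.5228 -0.0934  0.1136]
0.114 54 [ 0.5135 -0.1152  0.1221] [ 0.4965 -0.1189  0.1145] [ 0.5287 -0.1116  0.1296]
0.13 66 [ 0.5118 -0.1147  0.1362] [ 0.4952 -0.1189  0.1302] [ 0.5291 -0.0988  0.1499]
0.15 38 [ 0.5122 -0.1026  0.156 ] [ 0.5044 -0.1173  0.1501] [ 0.5243 -0.0964  0.1587]
0.94322544
```

View pics/cr5.png

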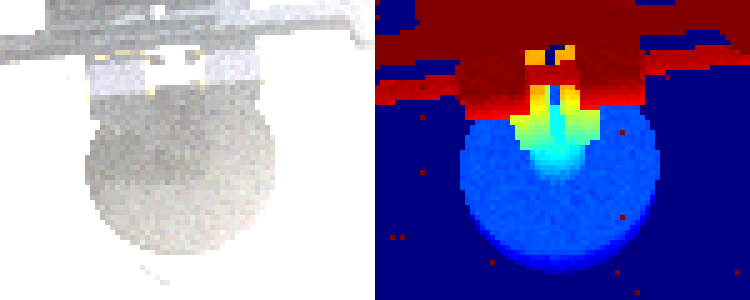

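The height map shows the fingertips ending at z ≈ 0.113, just above the knob, with the sensed TCP at 0.087. The real tips are therefore about 25 mm higher than the sensed TCP. I'm opening and descending further, guarded, then gripping in two directions to centre the knob.

Run:
```python
from h import *
h=np.array([.5137,-.1022])
arm.command_gripper(.05)
arm.line_to([*h,.088],v=.05)
hit=arm.line_to([*h,.064],v=.04,stop_force=4);print(hit);s=show("down")
z=s["position"][2]+(.002 if hit else 0)
if hit: arm.line_to([*h,z],v=.03)
arm.command_gripper(.01,5);s=show("g1")
if s["gripper_width"]>.018:
    arm.command_gripper(.05)
    q=arm.sense()["q"].copy();q[6]+=np.pi/2;arm.movej(q)
    arm.command_gripper(.01,15);s=show("g2")
```

```text
False
down 44.08 [ 0.5137 -0.1023  0.064 ] [-0.75 -0.8  -0.38] [-0.008 -0.071 -0.013] q7 0.1013 w 0.0502 0.0
g1 44.58 [ 0.5137 -0.1022  0.0641] [-0.95 -0.35  1.69] [-0.013  0.029  0.021] q7 0.1013 w 0.0245 5.0
g2 47.03 [ 0.5136 -0.1023  0.064 ] [-0.36 -1.28  0.56] [-0.004 -0.17  -0.016] q7 1.6719 w 0.0245 15.0
```

Run:
```python
from h import *
t=np.load("col.npy")
arm.line_to([.5136,-.1023,.27],v=.2);s=show("lift")
arm.line_to([*t,.27],v=.18);arm.dwell(.2);s=show("over")
a=arm.snapshot("scene")[0];cv2.imwrite("pics/over.png",a)
print(arm.line_to([*t,.236],v=.04,stop_force=6));show("in")
```

```text
lift 48.22 [ 0.5127 -0.1021  0.2688] [ 0.45  0.61 -2.31] [ 0.098 -0.179  0.017] q7 1.6022 w 0.0242 15.0
over 49.93 [0.5585 0.1383 0.2701] [ 0.36  1.24 -2.07] [ 0.038 -0.159 -0.044] q7 1.1433 w 0.0242 15.0
False
in 50.98 [0.5586 0.1392 0.2363] [ 0.06  0.13 -1.65] [ 0.025 -0.085 -0.092] q7 1.1465 w 0.0245 15.0
```

Run:
```python
from h import *
t=np.load("col.npy")
print(arm.line_to([*t,.2225],v=.02,stop_force=6));arm.dwell(.1);s=show("in")
a,d=arm.snapshot("scene");C=cloud("scene",d)
cv2.imwrite("pics/in.png",cv2.resize(a[120:270,180:340],(800,600)))
```

```text
True
in 51.73 [0.5582 0.1388 0.2229] [-0.65 -0.96  5.24] [0.009 0.128 0.03 ] q7 1.1478 w 0.0247 15.0
```

View pics/in.png

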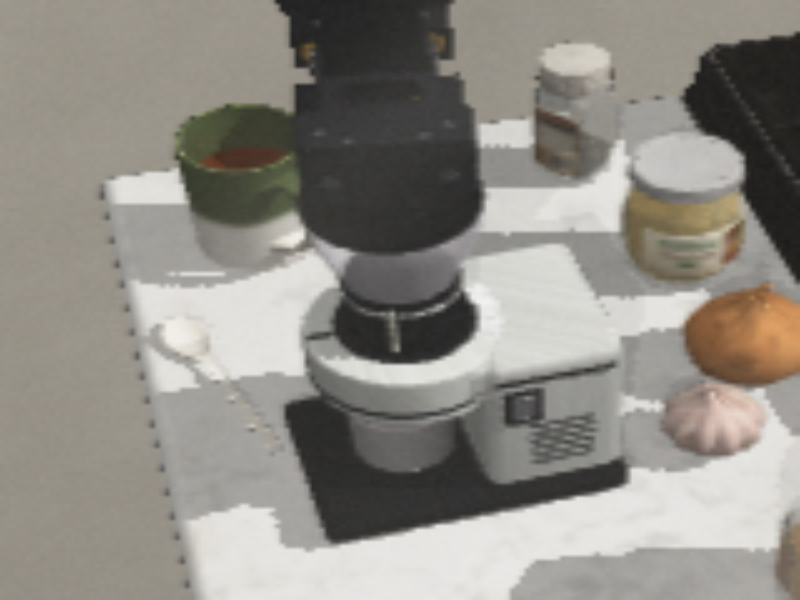

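The hopper's flange sits on the collar's top rim at about (405,300), upright, with contact at the expected height (5 N). I'm releasing, retreating and checking.

Run:
```python
from h import *
arm.command_gripper(.05);s=show("open");p=s["position"]
arm.line_to([p[0],p[1],.33],v=.12);show("up")
q=arm.sense()["q"].copy();q[0]+=.7;arm.movej(q);arm.dwell(.2)
for n in("scene","top"):
    a,d=arm.snapshot(n);C=cloud(n,d);Z=C[...,2];t=np.load("col.npy")
    for lo,hi in((.232,.25),(.256,.28)):
        P=C[(Z>lo)&(Z<hi)&(np.hypot(C[...,0]-t[0],C[...,1]-t[1])<.06)]
        if len(P): print(n,len(P),np.median(P,0).round(4),cv2.minEnclosingCircle(P[:,:2].astype(np.float32)))
        if lo<.24 and len(P): print("slope",np.linalg.lstsq(np.c_[P[:,:2],np.ones(len(P))],P[:,2],rcond=None)[0][:2])
    cv2.imwrite(f"pics/end_{n}.png",a)
    cv2.imwrite("pics/endc.png",cv2.resize(a[120:270,180:340],(800,600))) if n=="scene" else 0
show()
```

```text
open 52.33 [0.5574 0.1387 0.2218] [-0.85  0.49 -0.41] [ 0.064 -0.194  0.013] q7 1.1478 w 0.0499 0.0
up 53.38 [0.5569 0.1386 0.3292] [-0.23  0.94 -0.25] [ 0.033 -0.212 -0.043] q7 1.1386 w 0.0502 0.0
top 1109 [0.5576 0.1374 0.2397] ((0.5601464509963989, 0.13770659267902374), 0.042837463319301605)
slope [-0.00267113  0.00337048]
top 117 [0.5587 0.1372 0.2666] ((0.5595589876174927, 0.13782864809036255), 0.012496584095060825)
 55.14 [ 0.5155 -0.2521  0.3291] [-0.17  0.75 -0.67] [ 0.034 -0.158  0.016] q7 1.1386 w 0.0499 0.0
```

View pics/endc.png

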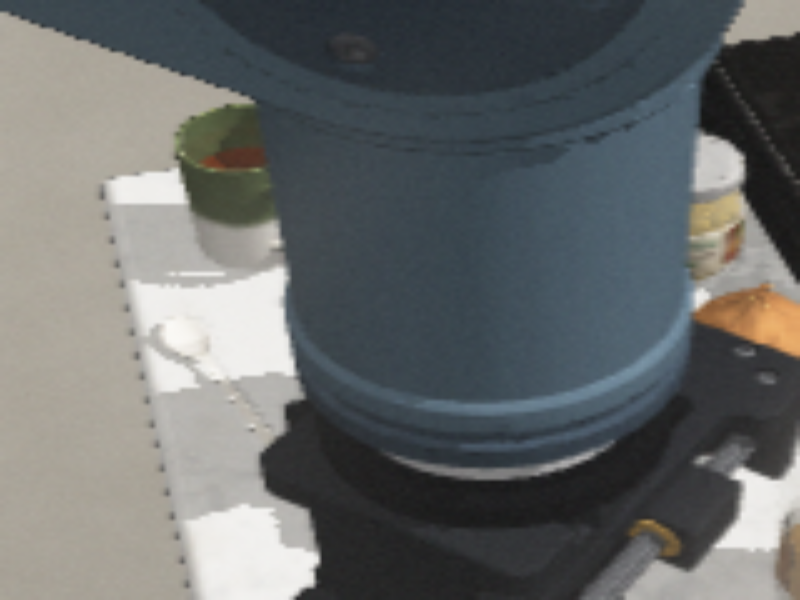

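The arm blocks the scene view. The top view shows the lid level and 158.8 mm above where it stood on the table (159 expected), on the axis, so the hopper is seated.

```bash
python3 -c "
from plant import arm
print(arm.close_job())"
```

```text
the job is handed in; nothing more can be done
None
```

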